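Rock the battery pack out of its charging dock

TASK

Take the battery pack out of the grey charging dock: first slide the transport lock knob along its track, off the pack, fully to the end stop and leave it there, then rock the tightly held pack side to side, towards one jaw and then the other, until both jaws have given way, and lift it out. Finish while holding the pack in the gripper, upright and still, just clear above its bay (its foot no more than a few centimetres above the dock). Leave the other things on the desk where they are.

Things in the scene. Friction and masses are not known exactly. Their poses are not given: they have to be found in the camera images.
- dock: Grey charging dock fixed to the desk, x -66 to +34 mm, y -52 to +52 mm, top at z 68 mm, turned up to 0.5 rad. Origin on the desk under the centre of the pack's bay; z up, -x its front (lock side, towards the robot), +y its left. Bay floor z 4 mm; side walls guide the pack's foot with 1 mm play up to z 22 mm, above that they stand back 26 mm from the centre so the pack can rock about x.
- battery: White battery pack, 111 mm tall, 0.16 kg; origin at the centre of its underside (z 4 mm when seated), axes as the dock's when seated. Foot round (radius 17 mm, axis x) so it rocks about x. Lower body 30 (x) x 34 (y) mm up to 54 mm (shoulders), above it the grip: ribbed neck 26 x 26 mm, 54 to 111 mm up, 48 mm of it above the jaws. Lug 16 mm wide sticks out 8 mm to -x, top at 54 mm.
- lock (a joint): Transport lock slide, m: moves along the dock's +y; starts at 0 to 0.006, end stop (unlocked) at 0.030. Stays where it is left, about 1.5 N of friction. Below about 0.015 its tongue lies over the lug of the pack and blocks lifting; at the end stop it is clear.
- lock_knob (a point): Centre of the top of the lock knob, 86 mm above the desk, 49 mm in front (-x) of the bay's centre. The knob is 16 (x) x 14 (y) mm and stands 27 mm tall above its carriage (knob z 59 to 86 mm).
- jaw_left (a joint): Jaw plate on the dock's +y side, m: 0 closed (as found), 0.005 fully outward. About 7 N of friction, no spring: stays where pushed. Overhangs the pack's +y shoulder by 3.3 mm, 3 mm above it, and blocks a straight pull; tilting the neck towards +y pushes it out, fully at about 0.1 rad about the foot. The pack passes once both jaws together are out over 6.6 mm; one alone is not enough.
- jaw_right (a joint): The same jaw on the -y side: 0 closed, 0.005 pushed fully outward (-y) by tilting the pack towards -y.
- jaw_left_lip (a point): Top inner edge of the left jaw, 67 mm above the desk, 13.7 mm from the bay's centre in +y when closed. The jaw is 6 mm thick and 32 mm wide in x.
- jaw_right_lip (a point): The same point of the right jaw, 13.7 mm in -y when closed.
- ink_bottle: Bystander: brown dropper bottle with black top, 34 mm wide, 102 mm tall, upright on the desk behind and to the left of the dock; origin under its centre.
- glue_stick: Bystander: glue stick with red cap, 27 mm wide, 88 mm tall, upright on the desk to the right of the dock; origin under its centre.
- eraser: Bystander: small eraser in a blue sleeve, 23x52x12 mm, flat on the desk to the left of the dock; origin under its centre.

How it is judged:
By the outcome, as a careful person would: the job done as asked, in the order asked, and still so for the second after the job is handed in, while the arm keeps its last pose, push and grip.
It also fails if it takes over 51 s, if anything falls off the work surface, if the arm or the gripper's body presses on something with over 40 N, if the wrist force passes 120 N, or if a joint passes its speed limit or range.

ROBOT

A 7-joint arm with a two-finger parallel gripper is mounted at the origin on a cart in front of the work surface, level with it; the furniture and walls round the work are solid. World frame = base frame: x ahead of the robot, y to its left, z up, the work surface at z = 0. Lengths are in m, angles in rad, forces in N, time in s.
With the tool pointing down it reaches from about 0.425 to 0.925 m from the base axis. Payload 6.8 kg.
Tool frame: the origin (TCP) lies at the very end of the fingers, on their centre line; the grasp point (between the pads) lies 19 mm behind it; z points along the fingers, y is the line along which they close (so a half turn about z gives the same grasp; the last joint's range is limited). The gripper opens to 85 mm and grips with 20 to 120 N. Pads are 22 mm wide; open, the fingers measure 114 mm over their backs; the gripper's body (76 mm by 85 mm) begins 54 mm behind the grasp point. The pads swing forward as they close: fully open they stand 13 mm farther back than shut.
Start: joints at [-1.313, 0.477, 0.022, 1.555, -0.011, 1.109, -0.083], TCP at [0.241, 0.63, 0.231] pointing down, gripper open.
Joint ranges: [-2.96, 2.96], [-0.34, 2.1], [-1.41, 1.46], [0.24, 2.44], [-1.37, 4.51], [0.17, 1.92], [-2.96, 2.96]. Speed limits (rad/s): [2.39, 2.39, 3.14, 3.14, 3.14, 3.14, 3.14].

INTERFACE

Orientations are given as a unit quaternion [w, x, y, z].
In Python, from station import bot, workorder, read_camera, camera_info, get_obs gives the robot as it stands (bot), with the cameras as plain functions, the job (workorder) and the readings as plain functions.
- The arm moves only by the tool advance, called after "Emit:" as a command line: name --pt "numbers of a row" for each row, then --argument value for the rest. Schema: {"type":"object","properties":{"increments":{"type":"array","items":{"type":"array","items":{"type":"number"},"minItems":5,"maxItems":5},"minItems":1,"maxItems":20},"grip_n":{"type":"number"},"only":{"type":"string"},"quiet":{"type":"boolean"},"lines":{"type":"string"}},"required":["increments"],"additionalProperties":false}. increments is a list of rows, 1 to 20 of them, each of 5 numbers: dx, dy, dz in units of 20 mm, then a turn about the tool's z in rad, then the opening from 0.0 (shut) to 1.0 (fully open); each row shifts and turns the commanded pose from where the row before left it, along the tool's axes as they then stand; what a row does not reach is not made up. A row lasts 1/10 s, in which the tool goes at most 0.05 m and 0.15 rad, less where a joint would pass 70% of its speed; a pose out of reach is approached as far as the arm can. The fingers move at their own pace and stop on an object; grip_n is the grip in N (left out, the last holds). Time passes only in rows, so rows that do not move let the fingers close. The tool returns the time, the measured TCP pose, the force, the opening and the grip force at its end. only (a regular expression) keeps the lines of the reply that match it, lines (a string "A,B") keeps lines A to B, and quiet returns only ok. Input that does not fit is refused with a message, and nothing moves.
- get_obs(): the state, without advancing time (a new reading comes with each control period).
- read_camera(name): name is "scene" or "top" or "wrist"; returns the picture (384x512x3 uint8, blue, green, red); there is no depth.
- camera_info(name): a dict with "vertical_fov" (degrees; the focal length in pixels is half the picture's height over the tangent of half this angle, whatever the lens; pixels are square), "cx", "cy" (the principal point, pixels), "k1" (the pictures are not rectified: a ray, as slopes to the right and down, at radius r is drawn at 1 + k1 r^2 times it, then the intrinsics apply), "view" (4x4, takes a point from world to camera coordinates); the wrist camera has in their place "hand_eye" (4x4, takes a point from camera to tool coordinates, whose origin is the TCP and whose axes are the flange's). Camera axes: x right, y up, looking along -z (the intrinsics and any distortion apply to the point x, -y, -z); pixel columns grow to the right and rows downward; lengths in m; the calibration is good to about 2 mm. A picture is of the moment at which its call begins: read the wrist's pose just before it. camera_info takes no time and is no camera call.
- workorder.hand_in(): hands the job in; it is judged then, once.
The state is a dict: "t": time; "q": joint angles; "joint_vel": joint speeds; "joint_torque": joint torques, N m; "eef_pos": TCP position; "tool_rot": TCP orientation; "contact_force": force on the tool from outside, world axes, zero at the start; "torque": the same for the moment, N m; "gripper_width": opening from 0.0 (shut) to 1.0 (fully open); "grasp_force": force on a finger pad.
Only numpy, scipy, OpenCV 4.12 (cv2) and the standard library are available. Lean on these libraries where they do the work, as an engineer would, in place of code of your own. Each camera call takes 0.05 s, during which the arm holds its last target. There are 200 camera calls.

## Working session

There is one attempt and no reset: what is moved stays moved. The work goes in short steps, Python scripts to look and compute and a tool call to move; the robot and the scene stay as the last step left them, time stands still between calls to the robot, and variables do not carry over. Pictures are saved under pics/ and viewed, at most 10 in all, crops included, and the job is handed in when it is done.

```bash
ls; mkdir -p pics
```

Create h.py:
```python
import numpy as np,cv2
from scipy.spatial.transform import Rotation as R
from station import bot, workorder, read_camera, camera_info, get_obs
def K(ci):
    f=192/np.tan(np.radians(ci["vertical_fov"])/2)
    return np.array([[f,0,ci["cx"]],[0,f,ci["cy"]],[0,0,1.]]),np.array([ci["k1"],0,0,0.])
def view(name):
    ci=camera_info(name)
    if "view" in ci: return ci,np.array(ci["view"])
    o=get_obs();T=np.eye(4);q=o["tool_rot"];T[:3,:3]=R.from_quat([q[1],q[2],q[3],q[0]]).as_matrix();T[:3,3]=o["eef_pos"]
    return ci,np.linalg.inv(T@np.array(ci["hand_eye"]))
def proj(name,P,cv=None):
    ci,V=cv or view(name);k,d=K(ci);P=np.atleast_2d(P)
    c=(V@np.c_[P,np.ones(len(P))].T).T[:,:3]*[1,-1,-1]
    return cv2.projectPoints(c,np.zeros(3),np.zeros(3),k,d)[0][:,0]
def atz(name,uv,z,cv=None):
    ci,V=cv or view(name);k,d=K(ci)
    n=cv2.undistortPoints(np.array(uv,float).reshape(-1,1,2),k,d)[:,0]
    Ti=np.linalg.inv(V);r=np.c_[n[:,0],-n[:,1],-np.ones(len(n))]@Ti[:3,:3].T;o=Ti[:3,3]
    return o+r*((np.array(z)-o[2])/r[:,2])[:,None]
```

Run:
```python
from h import *
o=get_obs();print(o)
for n in("top","scene"):
    cv2.imwrite(f"pics/{n}0.png",cv2.resize(read_camera(n),(800,600),interpolation=cv2.INTER_CUBIC))
    print(camera_info(n))
```

```text
pics
station.py
{'t': 0.0, 'q': array([-1.31311394,  0.47778845,  0.02234864,  1.55645092, -0.01148234,
        1.10929588, -0.08309304]), 'joint_vel': array([ 0.00013466, -0.00110797, -0.0003097 , -0.0002701 ,  0.00242845,
        0.0022068 , -0.00150663]), 'joint_torque': array([-1.79776898e-04, -5.96438384e+01,  1.60792217e+00, -2.81205618e+01,
        1.24479129e-02,  9.32816503e-03, -1.15553732e-05]), 'eef_pos': array([0.24124682, 0.62978479, 0.23033394]), 'tool_rot': array([-8.84658112e-05,  1.81859203e-01,  9.83324162e-01, -9.02797305e-04]), 'contact_force': array([-0.33004807, -0.46106315,  0.74957024]), 'torque': array([-0.0159414 , -0.01984464,  0.01606528]), 'grasp_force': 0.0, 'gripper_width': 1.0028796344062894}
{'vertical_fov': 53.917353260969314, 'cx': 257.9699420080807, 'cy': 194.51060171285718, 'k1': 0.04031479161814165, 'view': array([[ 0.00549143, -0.99993132, -0.01035397,  0.28562888],
       [ 0.98532257,  0.00364403,  0.17066386, -0.60409867],
       [-0.17061441, -0.01113919,  0.98527491, -0.83137888],
       [ 0.        ,  0.        ,  0.        ,  1.        ]])}
{'vertical_fov': 53.02675081534604, 'cx': 253.1905560801863, 'cy': 193.97991925706734, 'k1': 0.008255992776159599, 'view': array([[ 0.70422857, -0.70997188,  0.00143473, -0.22497202],
       [ 0.37371386,  0.37240739,  0.84950026, -0.42912877],
       [-0.60365559, -0.59770617,  0.52758625, -0.36902031],
       [ 0.        ,  0.        ,  0.        ,  1.        ]])}
```

View pics/top0.png

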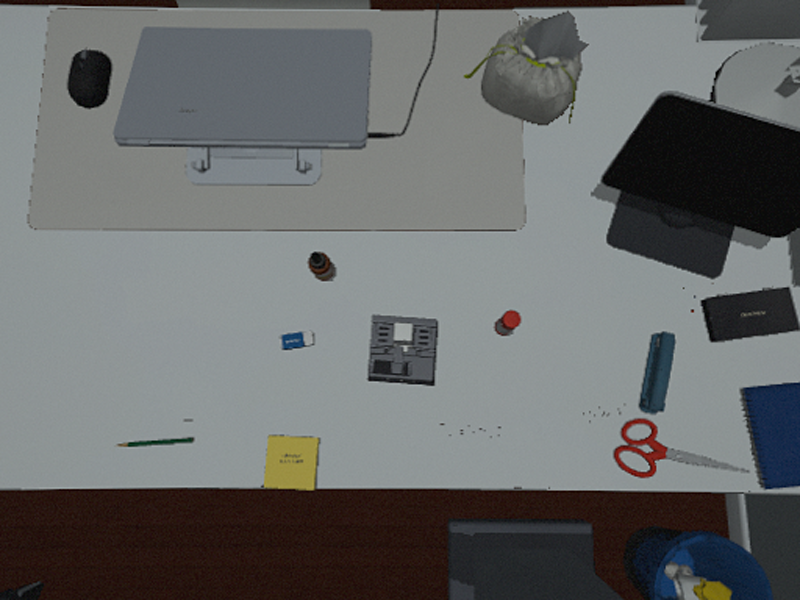

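View pics/scene0.png

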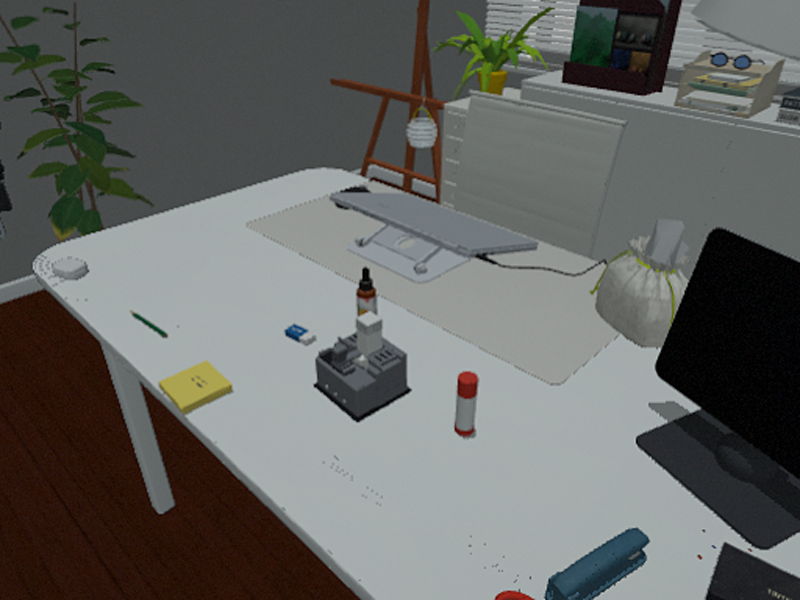

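The dock is near (403,350) in the top view and (362,370) in the scene view. The bottle is at (320,265), the glue stick at (508,322) and the eraser at (297,340). I'll enlarge both dock areas next.

Run:
```python
from h import *
a=read_camera("top")[190:255,225:290]
b=read_camera("scene")[190:275,195:270]
A=cv2.resize(a,(390,390),interpolation=cv2.INTER_CUBIC);B=cv2.resize(b,(375,425),interpolation=cv2.INTER_CUBIC)
im=np.zeros((430,790,3),np.uint8);im[:390,:390]=A;im[:425,400:775]=B
im=np.clip(im*1.6,0,255).astype(np.uint8)
cv2.imwrite("pics/c1.png",im)
```

```text
(no output)
```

View pics/c1.png

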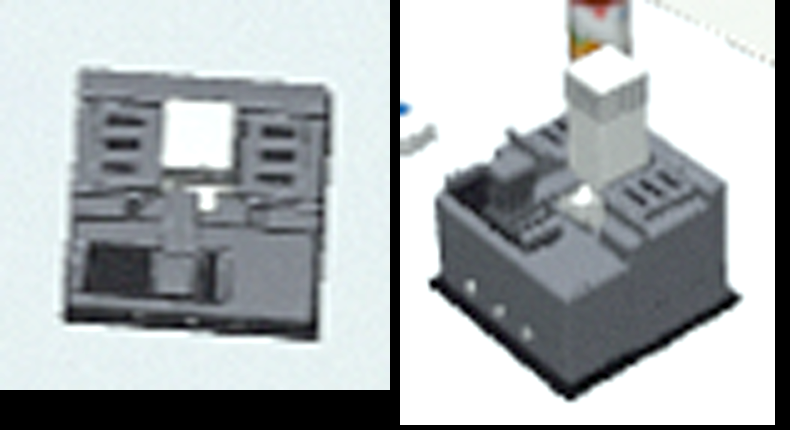

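Top crop: the white neck top is centred near (199,135), the dock's back corners are at (82,70) and (328,88), and the knob is near (177,270). Scene crop: the neck top is centred near (606,71), and the dock corners are at (568,298) and (725,186). I'll fit the pose from these.

Run:
```python
from h import *
from scipy.optimize import least_squares
t=lambda x,y:((x+.5)/6-.5+225,(y+.5)/6-.5+190)
s=lambda x,y:((x-400+.5)/5-.5+195,(y+.5)/5-.5+190)
M=[("top",(0,0,.115),t(199,135)),("top",(.034,.052,.068),t(82,70)),("top",(.034,-.052,.068),t(328,88)),
("scene",(0,0,.115),s(606,71)),("scene",(-.066,-.052,.068),s(568,298)),("scene",(.034,-.052,.068),s(725,186)),("scene",(-.066,.052,.068),s(438,197))]
cvs={n:view(n) for n in("top","scene")}
def W(p,P):c,sn=np.cos(p[2]),np.sin(p[2]);return np.array([p[0]+c*P[0]-sn*P[1],p[1]+sn*P[0]+c*P[1],P[2]])
res=lambda p,names=("top","scene"):np.concatenate([proj(n,W(p,P),cvs[n])[0]-uv for n,P,uv in M if n in names])
for nm in (("top","scene"),("top",),("scene",)):
    r=least_squares(res,[.63,.28,0],kwargs=dict(names=nm),loss="soft_l1");print(nm,r.x,np.round(res(r.x,nm),1))
for n,uv,z in(("top",t(177,270),.086),("scene",s(512,160),.086)):print(n,"knob",atz(n,[uv],[z]))
p=least_squares(res,[.63,.28,0],loss="soft_l1").x
for y in(0,.006,.03):print(y,W(p,(-.049,y,.086)))
for n,b in(("ink",(320,252)),("glue",(511,318)),("eraser",(297,340))):print(n,atz("top",[((b[0]+.5)/1.5625-.5,(b[1]+.5)/1.5625-.5)],[{"ink":.102,"glue":.088,"eraser":.012}[n]]))
```

```text
('top', 'scene') [ 0.54898921  0.28260609 -0.01623548] [ 2.5  2.1 -0.2  0.2  4.  -1.9 -1.1  0.2 -0.2 -2.3  3.8 -0.9 -6.1 -4.5]
('top',) [ 0.54851509  0.28805377 -0.06820507] [-0.1  2.3 -1.8 -0.7  2.4 -0.5]
('scene',) [ 0.54575922  0.278089   -0.00341439] [-0.8  1.6  0.7 -0.4  4.3  0.4 -6.  -2.6]
top knob [[0.50703185 0.29615111 0.086     ]]
scene knob [[0.5068104  0.29254364 0.086     ]]
0 [0.49999567 0.28340159 0.086     ]
0.006 [0.50009308 0.2894008  0.086     ]
0.03 [0.50048272 0.31339764 0.086     ]
ink [[0.67016543 0.40824164 0.102     ]]
glue [[0.57733638 0.1339606  0.088     ]]
eraser [[0.55282296 0.45403332 0.012     ]]
```

Run:
```python
from h import *
from scipy.optimize import least_squares
t=lambda x,y:((x+.5)/6-.5+225,(y+.5)/6-.5+190)
s=lambda x,y:((x-400+.5)/5-.5+195,(y+.5)/5-.5+190)
# sign of inset in x,y ; base corners, knob with free y
M=[("top",(0,0,.115),0,t(199,135)),("top",(.034,.052,.068),1,t(82,70)),("top",(.034,-.052,.068),1,t(328,88)),
("scene",(0,0,.115),0,s(606,71)),("scene",(-.066,-.052,.068),1,s(568,298)),("scene",(.034,-.052,.068),1,s(725,186)),("scene",(-.066,.052,.068),1,s(438,197)),
("scene",(-.066,-.052,0),0,s(570,400)),("scene",(.034,-.052,0),0,s(742,299)),("scene",(-.066,.052,0),0,s(430,287)),
("top",(-.066,-.052,0),0,t(318,340)),("top",(-.066,.052,0),0,t(66,322)),
("top",(-.049,0,.086),2,t(177,270)),("scene",(-.049,0,.086),2,s(512,160))]
cvs={n:view(n) for n in("top","scene")}
def W(p,P,k):
    P=np.array(P)
    if k==1:P[:2]-=p[3]*np.sign(P[:2])
    if k==2:P[1]=p[4]
    c,sn=np.cos(p[2]),np.sin(p[2]);return np.array([p[0]+c*P[0]-sn*P[1],p[1]+sn*P[0]+c*P[1],P[2]])
res=lambda p:np.concatenate([proj(n,W(p,P,k),cvs[n])[0]-uv for n,P,k,uv in M])
r=least_squares(res,[.63,.28,0,0,0],loss="soft_l1");print(r.x);print(np.round(res(r.x).reshape(-1,2),1))
```

```text
[ 0.55429543  0.28577984 -0.05658381  0.00637504  0.00618282]
[[ 1.  -0.3]
 [ 1.6 -0. ]
 [ 0.3 -0.7]
 [-0.3 -1.4]
 [-0.4 -7.2]
 [-0.1 -2.1]
 [-0.9 -6.9]
 [-0.2  0.6]
 [ 0.3  0. ]
 [-1.1 -0.6]
 [ 1.3 -0.3]
 [ 0.6  0.1]
 [ 0.6  0.6]
 [-1.1 -0.2]]
```

The fit puts the dock at about (0.554, 0.286), yaw −0.057, lock about 6 mm. Next I'll turn the tool so its y follows the dock's +y, close the fingers and move above for a wrist view.

Careful with the scale: shifts go in units of 20 mm. That gives: -0.0275 m is -1.375, -0.023 m is -1.15.

Emit:
advance --pt "0 0 0 -0.103 0" --pt "0 0 0 -0.103 0" --pt "0 0 0 -0.103 0" --pt "-1.15 -1.375 0 0 0" --pt "-1.15 -1.375 0 0 0" --pt "-1.15 -1.375 0 0 0" --pt "-1.15 -1.375 0 0 0" --pt "-1.15 -1.375 0 0 0" --pt "-1.15 -1.375 0 0 0" --pt "-1.15 -1.375 0 0 0" --pt "-1.15 -1.375 0 0 0" --pt "-1.15 -1.375 0 0 0" --pt "-1.15 -1.375 0 0 0" --pt "-1.15 -1.375 0 0 0" --pt "-1.15 -1.375 0 0 0" --pt "0 0 0 0 0" --pt "0 0 0 0 0" --grip_n 30

```text
t: 1.9
eef_pos: [0.4986, 0.2844, 0.2312]
tool_rot: [-0.0, 0.03, 1.0, -0.0]
contact_force: [-0.7, 0.8, 1.1]
gripper_width: -0.002
grasp_force: 0.0
```

Run:
```python
from h import *
o=get_obs();print(o["eef_pos"],o["tool_rot"]);im=read_camera("wrist")
print(camera_info("wrist"))
print(proj("wrist",[(.554,.286,.115),(.505,.283,.086)]))
cv2.imwrite("pics/w1.png",cv2.resize(im,(800,600),interpolation=cv2.INTER_CUBIC))
```

```text
[0.49859842 0.28440321 0.23118922] [-1.18066369e-04  2.95307022e-02  9.99563866e-01 -3.21294660e-05]
{'vertical_fov': 70.678527661189, 'cx': 251.60101469284155, 'cy': 189.5351406245163, 'k1': -0.06104629310506628, 'hand_eye': array([[ 1.89642910e-04,  9.60052726e-01,  2.79819099e-01,
         7.00435703e-02],
       [ 9.99999754e-01, -3.71052032e-04,  5.95336960e-04,
         1.94171189e-04],
       [ 6.75382316e-04,  2.79818917e-01, -9.60052560e-01,
        -1.42759742e-01],
       [ 0.00000000e+00,  0.00000000e+00,  0.00000000e+00,
         1.00000000e+00]])}
[[254.80059104 235.91882994]
 [249.42994745 183.90585511]]
```

View pics/w1.png

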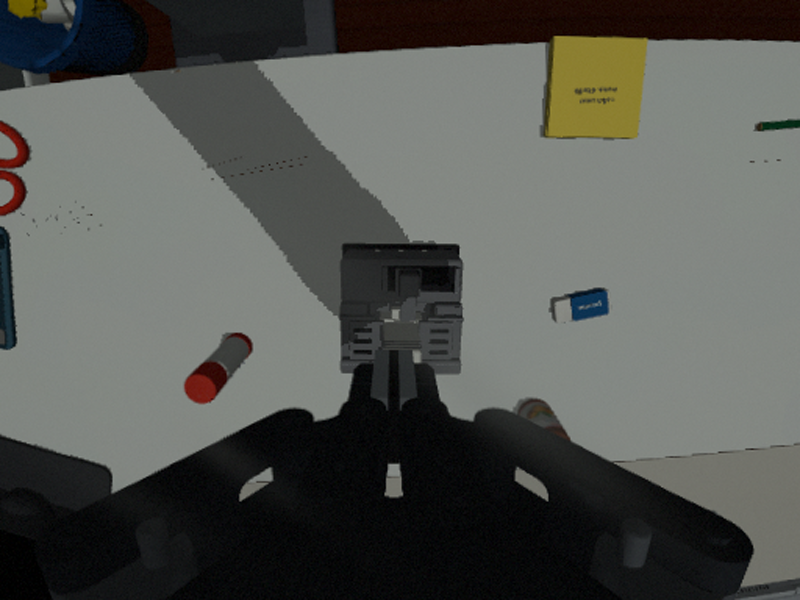

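The wrist view has the dock at about (400,310), square to the image, with the knob near (408,285). The fingertips cover part of the neck at (400,340). I'll enlarge that area.

Run:
```python
from h import *
im=read_camera("wrist")[150:240,210:310]
cv2.imwrite("pics/w2.png",np.clip(cv2.resize(im,(800,720),interpolation=cv2.INTER_CUBIC)[:600]*2.2,0,255).astype(np.uint8))
```

```text
(no output)
```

View pics/w2.png

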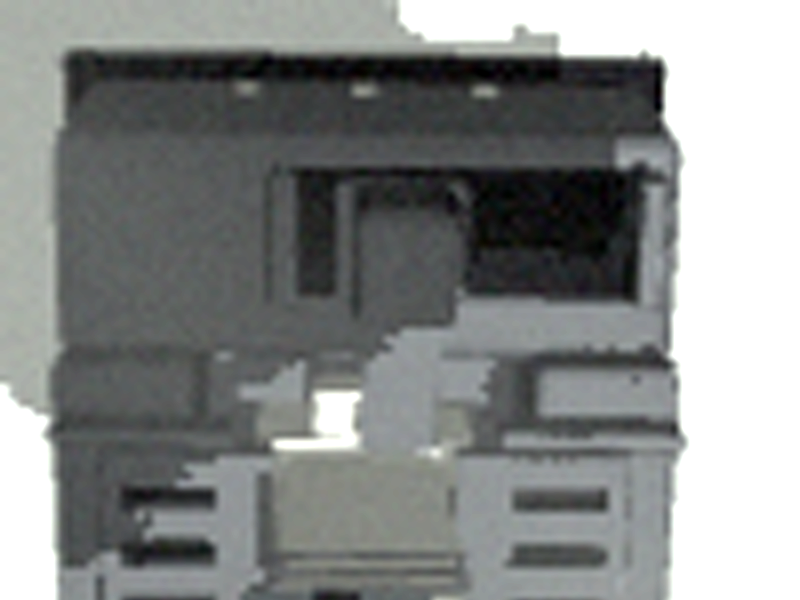

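Run:
```python
from h import *
cv=view("wrist")
w=lambda x,y:((x+.5)/8-.5+210,(y+.5)/8-.5+150)
c,s=np.cos(-.0565),np.sin(-.0565)
for n,p,z in(("knob TL",(358,208),.086),("knob TR",(465,208),.086),("knob BL",(358,312),.086),("knob mid",(411,258),.086),("neckL",(270,455),.068),("neckR",(458,455),.068),("neckL top",(268,550),.105),("neckR top",(464,550),.105),("baseL",(65,55),0),("baseR",(663,55),0),("topfrontL",(58,132),.068),("topfrontR",(675,140),.068)):
    P=atz("wrist",[w(*p)],[z],cv)[0];d=P[:2]-[.5543,.2858]
    print(n,np.round(P,4),"dock frame",np.round([c*d[0]+s*d[1],-s*d[0]+c*d[1]],4))
```

```text
knob TL [0.4955 0.2896 0.086 ] dock frame [-0.0589  0.0004]
knob TR [0.4963 0.3041 0.086 ] dock frame [-0.0589  0.015 ]
knob BL [0.5102 0.2888 0.086 ] dock frame [-0.0442  0.0005]
knob mid [0.5029 0.2965 0.086 ] dock frame [-0.0519  0.0077]
neckL [0.537  0.2744 0.068 ] dock frame [-0.0167 -0.0124]
neckR [0.5385 0.3025 0.068 ] dock frame [-0.0167  0.0158]
neckL top [0.5371 0.2752 0.105 ] dock frame [-0.0165 -0.0116]
neckR top [0.5386 0.3013 0.105 ] dock frame [-0.0166  0.0146]
baseL [0.4857 0.2399 0.    ] dock frame [-0.0659 -0.0497]
baseR [0.4914 0.3437 0.    ] dock frame [-0.0661  0.0543]
topfrontL [0.4862 0.2471 0.068 ] dock frame [-0.0658 -0.0425]
topfrontR [0.4922 0.3356 0.068 ] dock frame [-0.0648  0.0462]
```

Converted, 0.03 m is 1.5, -0.0141 m is -0.705.

Emit:
advance --pt "-0.29 -0.705 1 0 0" --pt "0 0 1.5 0 0" --pt "0 0 1.5 0 0" --pt "0 0 1.5 0 0" --pt "0 0 1.25 0 0" --pt "0 0 0.75 0 0" --pt "0 0 0.35 0 0" --pt "0 0 0 0 0"

```text
t: 2.8
eef_pos: [0.5028, 0.2713, 0.0739]
tool_rot: [-0.0, 0.028, 1.0, -0.0]
contact_force: [-0.2, -0.5, 0.5]
gripper_width: -0.003
grasp_force: 0.0
```

Emit:
advance --pt "0 0.25 0 0 0" --pt "0 0.25 0 0 0" --pt "0 0.25 0 0 0" --pt "0 0.25 0 0 0" --pt "0 0.2 0 0 0" --pt "0 0 0 0 0"

```text
t: 3.4
eef_pos: [0.5049, 0.296, 0.0747]
tool_rot: [0.0, 0.028, 1.0, 0.001]
contact_force: [-0.6, 0.1, 0.2]
gripper_width: -0.001
grasp_force: 0.0
```

Converted, 0.003 m is 0.15, 0.002 m is 0.1.

Emit:
advance --pt "0 0.15 0 0 0" --pt "0 0.1 0 0 0" --pt "0 0.1 0 0 0"

```text
t: 3.7
eef_pos: [0.5047, 0.3002, 0.074]
tool_rot: [-0.001, 0.029, 1.0, -0.001]
contact_force: [-0.3, -7.3, 4.7]
gripper_width: -0.001
grasp_force: 4.1
```

Emit:
advance --pt "0 0.1 0 0 0" --pt "0 0.05 0 0 0"

```text
t: 3.9
eef_pos: [0.5048, 0.3004, 0.074]
tool_rot: [-0.001, 0.03, 1.0, -0.003]
contact_force: [-1.4, -13.0, 8.5]
gripper_width: -0.003
grasp_force: 6.5
```

```bash
python3 - <<'E'
from h import *
im=read_camera("wrist")[130:230,210:330]
cv2.imwrite("pics/w3.png",np.clip(cv2.resize(im,(720,600),interpolation=cv2.INTER_CUBIC)*2.,0,255).astype(np.uint8))
E
```

```text
(no output)
```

View pics/w3.png

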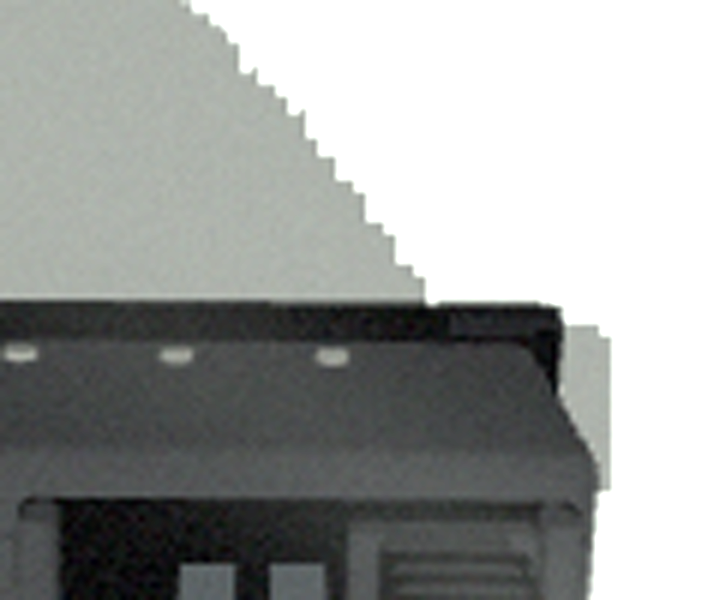

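The tool stalled at 13 N where the end stop was expected (y 0.3004 against 0.299). I'll back off, rise, open part way and move over the pack, then check.

Emit:
advance --pt "0 -0.25 0 0 0" --pt "0 -0.2 0 0 0" --pt "0 0 -1.5 0 0" --pt "0 0 -1.5 0 0.5" --pt "0 0 -0.6 0 0.5" --pt "-1.2 -0.1 0 0 0.5" --pt "-1.175 -0.1 0 0 0.5" --pt "0 0 0 0 0.5" --pt "0 0 0 0 0.5"

```text
t: 4.85
eef_pos: [0.5514, 0.2891, 0.1455]
tool_rot: [-0.001, 0.029, 1.0, -0.0]
contact_force: [-0.4, -0.5, -0.9]
gripper_width: 0.5
grasp_force: 0.0
```

```bash
python3 - <<'E'
from h import *
print(get_obs()["eef_pos"])
im=read_camera("wrist")[130:270,160:340]
b=read_camera("scene")[175:275,185:275]
a=np.zeros((560,800,3),np.uint8);a[:373,:480]=cv2.resize(im,(480,373),interpolation=cv2.INTER_CUBIC);a[:350,485:800]=cv2.resize(b,(315,350),interpolation=cv2.INTER_CUBIC)
cv2.imwrite("pics/w4.png",np.clip(a[:380]*2.,0,255).astype(np.uint8))
E
```

```text
[0.55137936 0.28914292 0.14549691]
```

View pics/w4.png

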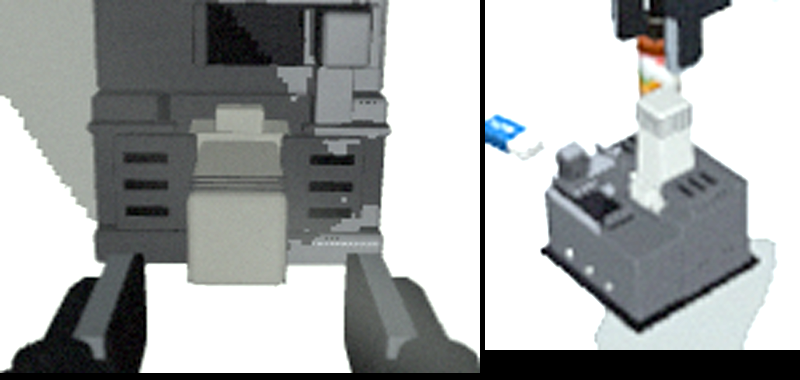

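The knob sits at the right end of its slot, the lug is uncovered, and the neck top is centred near (237,238) between the fingers at columns 145 and 345. I'll compute the offset.

Run:
```python
from h import *
k=480/180;P=atz("wrist",[((237.5+.5)/k-.5+160,(238+.5)/k-.5+130),(322/k+160,15/k+130),(366/k+160,15/k+130)],[.115,.086,.086]);print(P)
q=get_obs()["tool_rot"];m=R.from_quat([*q[1:],q[0]]).as_matrix();print((P[0]-get_obs()["eef_pos"])@m)
```

```text
[[0.55204729 0.28761845 0.115     ]
 [0.49929187 0.31405006 0.086     ]
 [0.49992835 0.32624686 0.086     ]]
[-0.00160547 -0.00187568  0.0306323 ]
```

Converted, -0.0015 m is -0.075, -0.001 m is -0.05.

Emit:
advance --pt "-0.05 -0.075 1 0 0.5" --pt "0 0 1 0 0.5" --pt "0 0 1 0 0.5" --pt "0 0 0.55 0 0.5" --pt "0 0 0 0 0.5"

```text
t: 5.45
eef_pos: [0.551, 0.2874, 0.0737]
tool_rot: [-0.002, 0.028, 1.0, -0.001]
contact_force: [-0.0, -0.4, 0.3]
gripper_width: 0.502
grasp_force: 0.0
```

Emit:
advance --pt "0 0.2 0 0 0.5" --pt "0 0.2 0 0 0.5" --pt "0 0.15 0 0 0.5" --pt "0 0.1 0 0 0.5"

```text
t: 5.85
eef_pos: [0.5542, 0.2983, 0.0765]
tool_rot: [0.0, 0.029, 1.0, -0.001]
contact_force: [-1.7, -7.9, 7.1]
gripper_width: 0.499
grasp_force: 4.2
```

Emit:
advance --pt "0 0.1 0 0 0.5" --pt "0 0.05 0 0 0.5" --pt "0 0 0 0 0.5"

```text
t: 6.15
eef_pos: [0.5545, 0.3004, 0.0766]
tool_rot: [0.0, 0.029, 1.0, -0.002]
contact_force: [-1.7, -8.3, 8.7]
gripper_width: 0.5
grasp_force: 4.5
```

Emit:
advance --pt "0 0.1 0 0 0.5" --pt "0 0.05 0 0 0.5" --pt "0 0 0 0 0.5"

```text
t: 6.45
eef_pos: [0.5548, 0.3026, 0.0769]
tool_rot: [0.0, 0.03, 1.0, -0.002]
contact_force: [-2.3, -9.9, 11.2]
gripper_width: 0.5
grasp_force: 5.7
```

Emit:
advance --pt "0 0.1 0 0 0.5" --pt "0 0.05 0 0 0.5" --pt "0 0 0 0 0.5"

```text
t: 6.75
eef_pos: [0.5549, 0.3029, 0.0768]
tool_rot: [-0.0, 0.031, 1.0, -0.004]
contact_force: [-3.2, -15.7, 14.5]
gripper_width: 0.502
grasp_force: 8.6
```

The left side stalled at about 0.1 rad of tilt with the force rising, so the left jaw is out. Now the other side.

Converted, -0.007 m is -0.35, -0.005 m is -0.25.

Emit:
advance --pt "0 -0.35 0 0 0.5" --pt "0 -0.35 0 0 0.5" --pt "0 -0.35 0 0 0.5" --pt "0 -0.25 0 0 0.5" --pt "0 -0.2 0 0 0.5" --pt "0 -0.15 0 0 0.5" --pt "0 -0.1 0 0 0.5" --pt "0 0 0 0 0.5"

```text
t: 7.55
eef_pos: [0.5523, 0.2771, 0.076]
tool_rot: [0.001, 0.028, 1.0, 0.002]
contact_force: [-0.6, 4.6, 1.5]
gripper_width: 0.499
grasp_force: 2.4
```

Emit:
advance --pt "0 -0.1 0 0 0.5" --pt "0 -0.05 0 0 0.5" --pt "0 0 0 0 0.5"

```text
t: 7.85
eef_pos: [0.5522, 0.2752, 0.0763]
tool_rot: [0.001, 0.027, 1.0, 0.002]
contact_force: [-1.5, 6.1, 3.2]
gripper_width: 0.497
grasp_force: 3.4
```

Emit:
advance --pt "0 -0.1 0 0 0.5" --pt "0 -0.05 0 0 0.5" --pt "0 0 0 0 0.5"

```text
t: 8.15
eef_pos: [0.5522, 0.2729, 0.0767]
tool_rot: [0.001, 0.027, 1.0, 0.003]
contact_force: [-0.1, 7.6, 5.4]
gripper_width: 0.502
grasp_force: 3.8
```

Converted, -0.002 m is -0.1, -0.001 m is -0.05.

Emit:
advance --pt "0 -0.1 0 0 0.5" --pt "0 -0.05 0 0 0.5" --pt "0 0 0 0 0.5"

```text
t: 8.45
eef_pos: [0.5521, 0.2711, 0.0769]
tool_rot: [0.002, 0.027, 1.0, 0.004]
contact_force: [-0.3, 9.6, 4.4]
gripper_width: 0.501
grasp_force: 4.9
```

Emit:
advance --pt "0 -0.1 0 0 0.5" --pt "0 -0.05 0 0 0.5" --pt "0 0 0 0 0.5"

```text
t: 8.75
eef_pos: [0.5522, 0.2703, 0.0777]
tool_rot: [0.002, 0.026, 1.0, 0.005]
contact_force: [-2.1, 13.4, 7.2]
gripper_width: 0.498
grasp_force: 7.0
```

Converted, -0.002 m is -0.1.

Emit:
advance --pt "0 -0.1 0 0 0.5" --pt "0 0 0 0 0.5"

```text
t: 8.95
eef_pos: [0.5522, 0.2699, 0.078]
tool_rot: [0.003, 0.026, 1.0, 0.006]
contact_force: [-0.5, 16.8, 7.2]
gripper_width: 0.499
grasp_force: 8.5
```

Emit:
advance --pt "0 0.3 0 0 0.5" --pt "0 0.35 0 0 0.5" --pt "0 0.35 0 0 0.5" --pt "0 0.35 0 0 0.5" --pt "0 0 0 0 0.5"

```text
t: 9.45
eef_pos: [0.5526, 0.2884, 0.0749]
tool_rot: [-0.0, 0.028, 1.0, -0.0]
contact_force: [0.3, 0.0, -0.3]
gripper_width: 0.501
grasp_force: 0.0
```

Emit:
advance --pt "0 0 0 0 0" --pt "0 0 0 0 0" --pt "0 0 0 0 0" --pt "0 0 0 0 0" --pt "0 0 0 0 0" --pt "0 0 0 0 0" --pt "0 0 0 0 0" --pt "0 0 0 0 0" --grip_n 40

```text
t: 10.25
eef_pos: [0.5527, 0.2873, 0.0752]
tool_rot: [-0.0, 0.028, 1.0, -0.0]
contact_force: [-0.7, 0.1, -2.6]
gripper_width: 0.3
grasp_force: 40.7
```

Converted, -0.004 m is -0.2, -0.005 m is -0.25.

Emit:
advance --pt "0 0 -0.15 0 0" --pt "0 0 -0.2 0 0" --pt "0 0 -0.25 0 0" --grip_n 60

```text
t: 10.55
eef_pos: [0.5527, 0.2876, 0.0876]
tool_rot: [-0.0, 0.028, 1.0, -0.0]
contact_force: [0.1, -0.6, -2.5]
gripper_width: 0.296
grasp_force: 61.1
```

Emit:
advance --pt "0 0 -0.25 0 0" --pt "0 0 -0.25 0 0" --pt "0 0 0 0 0"

```text
t: 10.85
eef_pos: [0.5533, 0.2878, 0.0984]
tool_rot: [0.001, 0.028, 1.0, 0.0]
contact_force: [-0.2, -0.6, -2.3]
gripper_width: 0.293
grasp_force: 61.1
```

Emit:
advance --pt "0 0 -0.5 0 0" --pt "0 0 -0.6 0 0" --pt "0 0 -0.6 0 0" --pt "0 0 -0.6 0 0" --pt "0 0 -0.4 0 0" --pt "0 0 -0.2 0 0" --pt "0 0 0 0 0" --pt "0 0 0 0 0" --pt "0 0 0 0 0" --pt "0 0 0 0 0"

```text
t: 11.85
eef_pos: [0.5525, 0.2874, 0.1547]
tool_rot: [-0.0, 0.028, 1.0, -0.0]
contact_force: [0.4, 0.6, -1.5]
gripper_width: 0.297
grasp_force: 61.0
```

Run:
```python
from h import *
a=np.zeros((400,800,3),np.uint8)
a[:400,:400]=cv2.resize(read_camera("wrist")[110:310,150:350],(400,400),interpolation=cv2.INTER_CUBIC)
a[:400,405:785]=cv2.resize(read_camera("scene")[155:275,175:289],(380,400),interpolation=cv2.INTER_CUBIC)
cv2.imwrite("pics/f1.png",np.clip(a*1.9,0,255).astype(np.uint8))
```

```text
(no output)
```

View pics/f1.png

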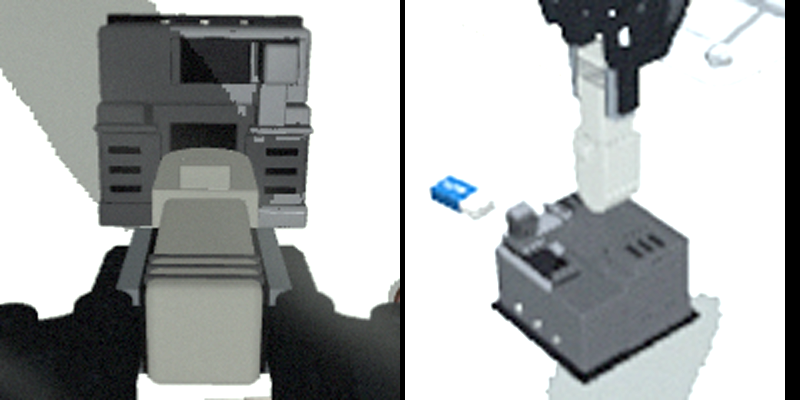

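The pack is held upright, with its round foot about 15 mm above the dock and the bay empty below it. The knob is still at its end stop, (283,60) in the crop, so I'm handing in.

```bash
python3 -c "
from station import bot, workorder, read_camera, camera_info, get_obs
print(workorder.hand_in())"
```

```text
the job is handed in; nothing more can be done
None
```

I slid the lock knob to its end stop, rocked the pack until both jaws gave way, and lifted it out. At hand-in (about 12 s) it was held upright and still with its foot about 15 mm above the dock, and I touched nothing else on the desk; hand-in returned no verdict.

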